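# Latch the probe rack onto both hooks of its stand

### The job

Hang the probe rack on its stand: lower its top bar into both hooks and press it down gently until the latch fork of each hook has closed fully over the bar, the beam being perhaps not quite level. Do not let go of the rack before both ends are home and never press with more than about 30 N in all; then leave it hanging there untouched, and leave the other things on the bench where they are.

Things in the scene. Friction and masses are not known exactly. Their poses are not given: they have to be found in the camera images.
- rack_grip (a point): Middle of the black grip tab on the probe rack: tab 12 mm thick (x), 40 mm wide (y), 26 mm high, rising from the middle of the rack's top bar. This point is 122 mm above the underside of the feet and 17 mm straight above the bar's centre line. y runs along the bar, z up. Grasp here, closing along x.
- rack: The probe rack, 0.3 to 0.5 kg: a light metal frame standing on two feet, holding six grey test probes in a row; the same front and back. Origin on its underside, below the middle; y along the top bar, z up, top of the tab 134 mm up. Legs and feet at y = +-80 mm, feet 60 mm long in x.
- rack_bar (a point): Centre of the rack's round steel top bar, 10 mm thick, 270 mm long (along y), 105 mm above the underside of the feet. Outer faces of the legs at y = +-84 mm, inner faces of the end collars (18 mm across) at +-126 mm: the hooks take the bare bar in between.
- stand: The rack stand, fixed: grey base plate, two posts at x = -62 mm, y = +-60 mm, 172 mm tall, and a cross-beam clamped to them carrying two steel hooks that point along +x, at y = +110 mm (left) and -110 mm (right). Origin on the table, straight below the mid-point of the two hook seats. The rack comes straight down, bar along the stand's y, middle over middle.
- stand_mid (a point): A point 150 mm above the stand's origin, fixed to the base. The beam's clamping differs each time and is NOT measured: where the hooks' seats (bar centre when home) really lie is 0 to 26 mm higher than this point, and the beam is up to 0.03 rad out of level, so one hook up to 6.6 mm higher than the other. The hooks spring down 1 mm per 6 N of load. Feel for it.
- fork_left (a joint): Latch fork in the left hook (+y): two dark prongs, turning about y. 0 = open; the bar, coming down, meets the lower prong about 16 mm above the seat and turns the fork; 0.78 rad = bar on the throat's floor, upper prong over it; above 0.7 is fully home. Stiff, stays where left: needs 3 N at first, some 6 N at the end, down on the bar at that hook: more than the rack's weight.
- fork_right (a joint): The same in the right hook (-y). Each hook is 16 mm wide (y); its upright throat, open at the top, is 16 mm wide in x, centred on the stand's x = 0, and flares to a mouth 28 mm wide whose top is 23 mm above the seat.
- board_small: small green circuit board, 55 x 45 mm, 16 mm high with its connectors; stays where it is. Origin at the centre of its underside.
- board_large: green circuit board, 110 x 90 mm, 16 mm high with its connectors; stays where it is. Origin at the centre of its underside.
- wire_reel: grey plastic reel standing on its flange, 48 mm across, 36 mm high; stays where it is. Origin at the centre of its underside.
- pocket_meter: black hand-held meter lying on its back, 160 x 78 x 34 mm; stays where it is. Origin at the centre of its underside.
- driver: screwdriver lying down, 170 mm long; stays where it is. Origin at the centre of its underside, its length along x.
- pen_cup: empty black plastic cup, 72 mm across, 85 mm high; stays where it is. Origin at the centre of its underside.
- parts_bin: grey four-compartment parts bin, 130 x 100 x 50 mm; stays where it is. Origin at the centre of its underside.

How it is judged:
By the outcome, as a careful person would: the job done as asked, in the order asked, and still so for the second after the job is handed in, with the robot touching nothing.
It also fails if it takes over 61 s, if anything falls off the work surface, if the arm or the gripper's body presses on something with over 40 N, if the wrist force passes 120 N, or if a joint passes its speed limit or range.

### The arm

A 6-joint arm with a two-finger parallel gripper is mounted at the origin on the work surface. World frame = base frame: x ahead of the robot, y to its left, z up, the work surface at z = 0. Lengths are in m, angles in degrees, forces in N, time in s.
With the tool pointing down it reaches from about 0.35 to 0.875 m from the base axis. Payload 15.5 kg.
Tool frame: the origin (TCP) lies midway between the tips of the shut fingers; the grasp point (between the pads) lies 19 mm behind it; z points along the fingers, y is the direction in which the jaws open and shut (so a half turn about z gives the same grasp; the last joint's range is limited). The gripper opens to 85 mm and grips with 20 to 120 N. Pads are 22 mm wide; open, the fingers measure 114 mm over their backs; the gripper's body (76 mm by 85 mm) begins 54 mm behind the grasp point. The pads swing forward as they close: fully open they stand 13 mm farther back than shut.
Start: joints at [-75.201, 28.281, 77.091, -0, 74.628, -5.472], TCP at [0.217, -0.586, 0.231] pointing down, gripper open.
Joint ranges: [-166.48, 166.48], [-47.26, 123.95], [12.59, 153.08], [-70.14, 250.14], [6.76, 159.57], [-176.63, 176.63]. Speed limits (degrees/s): [108.29, 108.29, 147.25, 172.46, 172.46, 172.46].

### API

Orientations are given as [roll, pitch, yaw] about the fixed x, y, z axes, in that order (R = Rz(yaw) Ry(pitch) Rx(roll)).
In Python, from station import env gives the robot as it stands.
- The arm moves only by the shell command python3 -m creep 'ROWS'. ROWS is JSON, a list of rows, each an object of numbers: "dx", "dy", "dz": the shift along the tool's x, y, z in m; "yaw": the turn about the tool's z in degrees; "fingers": the closure in counts, from 0 (fully open) to 255 (shut). In form: [{"dx": .., "dy": .., "dz": .., "yaw": .., "fingers": ..}, ...]. A call has 1 to 8 rows; each row shifts and turns the commanded pose from where the row before left it, along the tool's axes as they then stand; what a row does not reach is not made up. A row lasts 1/12 s, in which the tool goes at most 41.7 mm and 7.16 degrees, less where a joint would pass 70% of its speed; a pose out of reach is approached as far as the arm can. A call with a gripper value outside its range is refused whole. The fingers move at their own pace and stop on an object; the grip force is fixed at half the most. Time passes only in rows, so rows that do not move let the fingers close. It gives the time, the measured TCP pose, the force and the opening at its end, in the units of the state.
- env.get_obs(): the state, without advancing time (a new reading comes with each control period).
- env.camera(name): name is "scene" or "top"; returns the picture (400x640x3 uint8, red, green, blue); there is no depth.
- env.camera_info(name): a dict with "fx", "fy", "cx", "cy" (pixels), "xyz" and "attitude" of the camera in the world. Camera axes: x right, y down, z forward; pixel columns grow to the right and rows downward; lengths in m; the calibration is good to about 2 mm. A picture is of the moment at which its call begins. camera_info takes no time and is no camera call.
- env.sign_off(): hands the job in, once; it reports no verdict.
The state is a dict: "time": time; "joint_positions": joint angles; "qvel": joint speeds; "tau": joint torques, N m; "tcp_pos": TCP position; "orientation": TCP orientation; "wrist_force": force on the tool from outside, world axes, zero at the start; "torque": the same for the moment, N m; "width": finger opening in m.
Only numpy, scipy, OpenCV 4.12 (cv2) and the standard library are available. Lean on these libraries where they do the work, as an engineer would, in place of code of your own. Each camera call takes 0.05 s, during which the arm holds its last target.

## Working session

There is one attempt and no reset: what is moved stays moved. The work goes in short steps, Python scripts to look and compute and a shell command to move; the robot and the scene stay as the last step left them, time stands still between calls to the robot, and variables do not carry over. Pictures are saved under pics/ and viewed, and the job is handed in when it is done.

```bash
mkdir -p pics; ls
python3 - <<'E'
from station import env
import cv2
o=env.get_obs(); print(o)
for n in("scene","top"):
    im=env.camera(n); cv2.imwrite(f"pics/{n}0.png",im[:,:,::-1]); print(n,env.camera_info(n))
E
```

```text
pics
{'time': 0.0, 'joint_positions': array([-7.51990225e+01,  2.83145889e+01,  7.71272265e+01, -6.26250538e-04,
        7.46284507e+01, -5.47299634e+00]), 'qvel': array([-0.0106899 ,  0.03040424, -0.03610231, -0.02523137, -0.07322195,
        0.02819054]), 'tau': array([-2.29840909e-03, -8.82171607e+01, -3.83872890e+01, -2.97568668e-04,
        1.00246855e-02,  1.27931841e-05]), 'tcp_pos': array([ 0.21646289, -0.58593384,  0.2307029 ]), 'orientation': array([-1.79929997e+02, -6.10084302e-03,  2.02741364e+01]), 'wrist_force': array([-0.37520396, -1.10794105,  1.30237675]), 'torque': array([ 0.04541867, -0.01681194,  0.00443926]), 'width': 0.08534397439891481}
scene {'fx': 512.819454295862, 'fy': 512.819454295862, 'cx': 319.55651367456215, 'cy': 201.74000327626524, 'xyz': array([ 1.1250952 , -0.85538871,  1.03026231]), 'attitude': array([-1.30848337e+02,  1.22426688e-01,  3.23771665e+01])}
top {'fx': 491.1156234063688, 'fy': 491.1156234063688, 'cx': 316.02478268752816, 'cy': 189.98176038821293, 'xyz': array([0.3434166 , 0.03154312, 1.50965214]), 'attitude': array([-170.20924159,   -1.48897235,  -88.95977497])}
```

View pics/scene0.png

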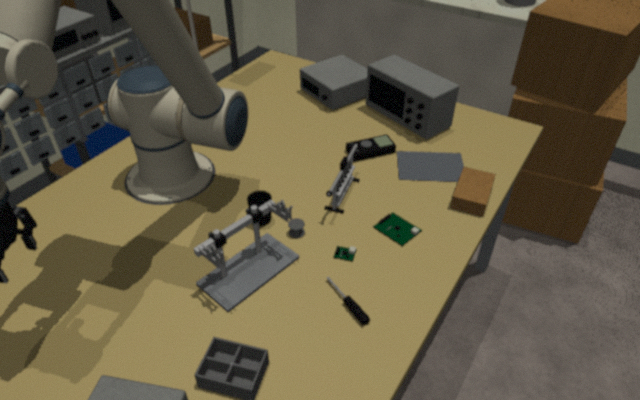

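View pics/top0.png

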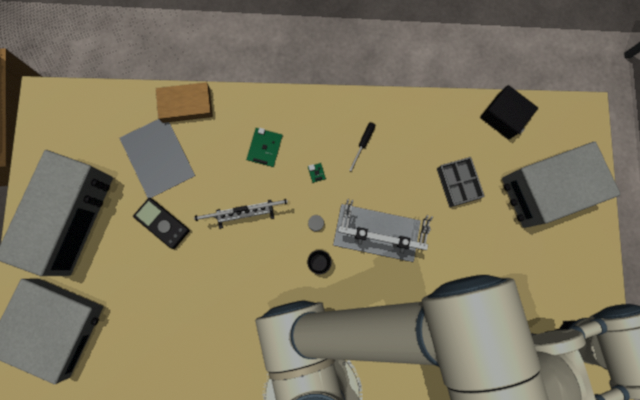

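The scene and top views show the rack near top pixel (240,211) and the stand near (380,232), with its hooks pointing up in the picture (+x). The reel (316,223) and cup (319,262) are between them. I'll enlarge both areas.

```bash
cat > h.py <<'E'
import numpy as np
from scipy.spatial.transform import Rotation as R
from station import env
def cam(n):
    i=env.camera_info(n); return i,R.from_euler('xyz',i['attitude'],degrees=True).as_matrix()
def ray(n,u,v):
    i,M=cam(n); d=M@np.array([(u-i['cx'])/i['fx'],(v-i['cy'])/i['fy'],1]); return np.array(i['xyz']),d
def onplane(n,u,v,z):
    o,d=ray(n,u,v); return o+d*(z-o[2])/d[2]
def tri(pt,ps):
    o1,d1=ray('top',*pt);o2,d2=ray('scene',*ps)
    A=np.stack([d1,-d2],1); s=np.linalg.lstsq(A,o2-o1,rcond=None)[0]
    a=o1+d1*s[0];b=o2+d2*s[1]; return (a+b)/2,np.linalg.norm(a-b)
def proj(n,p):
    i,M=cam(n); q=M.T@(np.array(p)-i['xyz']); return i['cx']+i['fx']*q[0]/q[2], i['cy']+i['fy']*q[1]/q[2]
E
python3 - <<'E'
import cv2
t=cv2.imread('pics/top0.png'); s=cv2.imread('pics/scene0.png')
def c(im,x0,y0,x1,y1,k,n): cv2.imwrite(n,cv2.resize(im[y0:y1,x0:x1],None,fx=k,fy=k,interpolation=cv2.INTER_CUBIC))
c(t,190,180,300,240,7,'pics/t_rack.png')
c(t,325,190,440,270,6.9,'pics/t_stand.png')
c(s,315,130,405,220,6,'pics/s_rack.png')
c(s,185,180,315,310,4.6,'pics/s_stand.png')
E
```

```text
(no output)
```

View pics/t_rack.png

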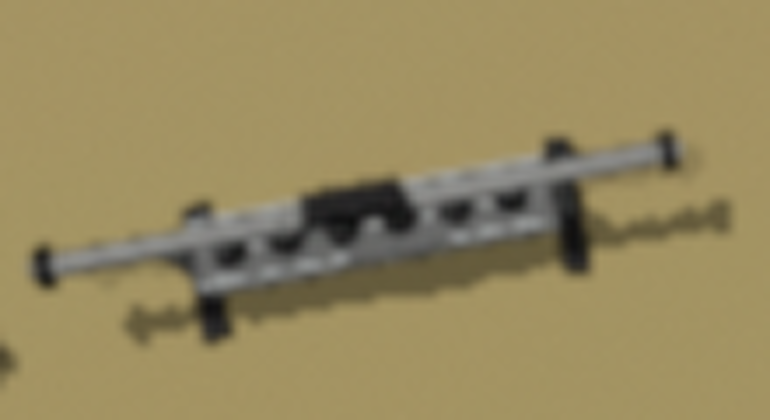

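View pics/t_stand.png

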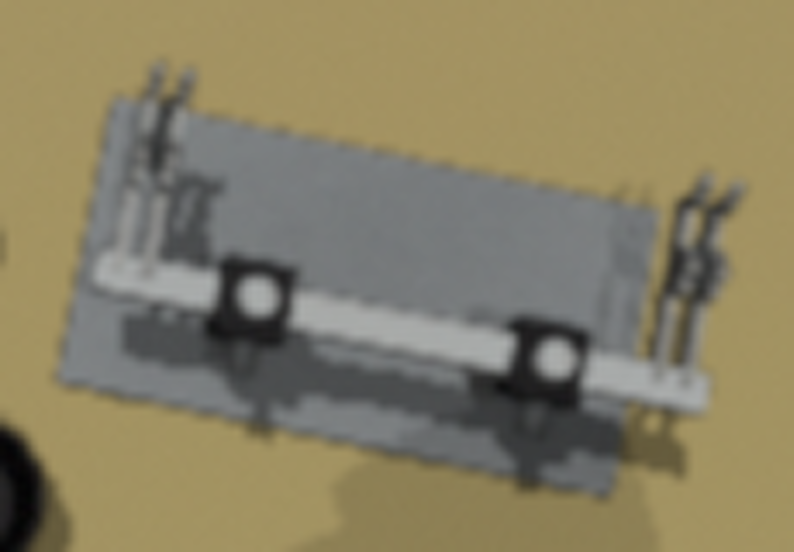

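View pics/s_rack.png

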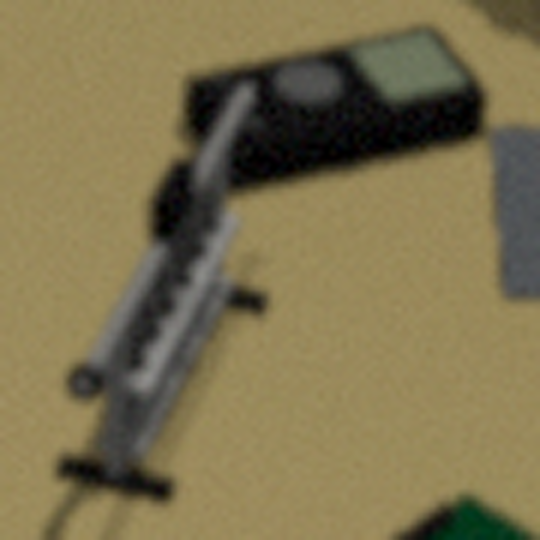

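View pics/s_stand.png

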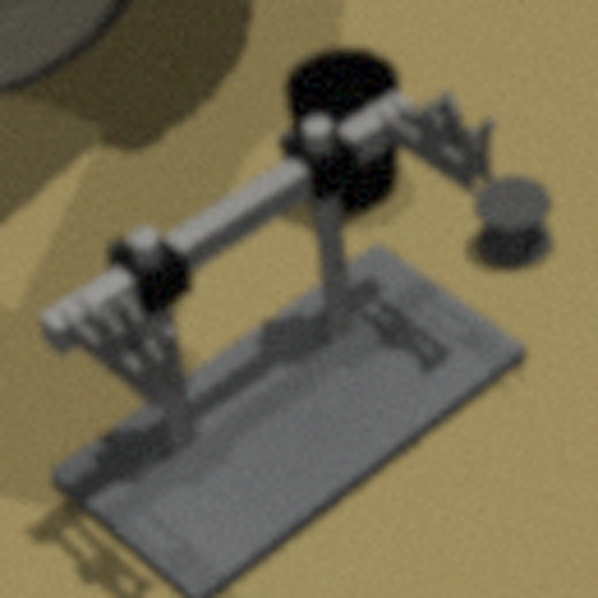

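Run:
```python
from h import *
np.set_printoptions(precision=4,suppress=True)
def uc(X,Y,x0,y0,k): return x0+(X+.5)/k-.5, y0+(Y+.5)/k-.5
a=onplane('top',*uc(44,266,190,180,7),.105); b=onplane('top',*uc(668,151,190,180,7),.105)
d=a-b; print('bar',a,b,np.linalg.norm(d),(a+b)/2,'yaw',np.degrees(np.arctan2(-d[0],d[1])))
t=onplane('top',*uc(356,203,190,180,7),.134);print('tab',t)
L=uc(258,296,325,190,6.9);Rr=uc(558,359,325,190,6.9)
p=onplane('top',*L,.172);q=onplane('top',*Rr,.172)
e=p-q; yaw=np.arctan2(-e[0],e[1]); print('posts',p,q,np.linalg.norm(e),'yaw',np.degrees(yaw))
m=(p+q)/2; x=np.array([np.cos(yaw),np.sin(yaw),0]); o=m+.062*x; print('stand',o)
# scene cross-check
def sc(X,Y): return uc(X,Y,185,180,4.6)
for n,tp,s in(('L',L,sc(318,128)),('R',Rr,sc(144,243))): print(n,tri(tp,s))
# plate corners at z~0.008
for c in((112,95),(655,205),(605,495),(60,380)):
    print(onplane('top',*uc(*c,325,190,6.9),.01))
# scene check of bar near end collar
print(onplane('scene',*uc(85,380,315,130,6),.105))
y=np.array([-x[1],x[0],0])
for z in(.15,.175):
  for s in(1,-1):
    P=o*[1,1,0]+s*.11*y+[0,0,z]; u=proj('top',P); print('hookpix crop',z,s,(u[0]-325)*6.9,(u[1]-190)*6.9, [ (v-w)*4.6 for v,w in zip(proj('scene',P),(185,180))])
```

```text
bar [0.4988 0.3414 0.105 ] [0.5518 0.0884 0.105 ] 0.25843602563890844 [0.5253 0.2149 0.105 ] yaw 11.84168820846239
tab [0.5236 0.2119 0.134 ]
posts [ 0.46   -0.1266  0.172 ] [ 0.4375 -0.2456  0.172 ] 0.12109749265172863 yaw -10.703526256079332
stand [ 0.5097 -0.1976  0.172 ]
L (array([ 0.4613, -0.1257,  0.1712]), np.float64(0.003114512113016988))
R (array([ 0.439 , -0.2448,  0.1697]), np.float64(0.0035939876728730918))
[ 0.5628 -0.0801  0.01  ]
[ 0.5185 -0.3237  0.01  ]
[ 0.3896 -0.2992  0.01  ]
[ 0.4353 -0.0583  0.01  ]
[0.552  0.0932 0.105 ]
hookpix crop 0.15 1 157.81629296796183 122.89033854411731 [np.float64(455.5283434909093), np.float64(162.50570941563385)]
hookpix crop 0.15 -1 690.0310629404552 234.4263252874469 [np.float64(139.6022546986466), np.float64(378.6475789462351)]
hookpix crop 0.175 1 163.45845593858851 114.46259968336427 [np.float64(453.3586882019895), np.float64(128.71006668785375)]
hookpix crop 0.175 -1 705.410980224775 228.02434968427067 [np.float64(132.786094676333), np.float64(344.36706500230514)]
```

```bash
python3 -m creep '[{"dz":-0.006,"yaw":-6.8},{"dz":-0.006,"yaw":-6.8},{"dz":-0.006,"yaw":-6.8},{"dz":-0.006,"yaw":-6.8},{"dz":-0.006,"yaw":-6.8},{"dz":-0.006,"yaw":-6.8}]'; python3 -m creep '[{"dz":-0.006,"yaw":-6.8},{"dz":-0.006,"yaw":-6.8},{"dz":-0.006,"yaw":-6.8},{"dz":-0.006,"yaw":-6.8},{"dz":-0.006,"yaw":-6.8},{"dz":-0.006,"yaw":-6.8},{}]'
cat >> h.py <<'E'
def to(p,yaw=None):
    o=env.get_obs(); M=R.from_euler('xyz',o['orientation'],degrees=True).as_matrix()
    print('pos',o['tcp_pos'].round(4),'ori',o['orientation'].round(2),'F',o['wrist_force'].round(1),'T',o['torque'].round(2),'w',round(o['width'],4),'t',round(o['time'],2))
    print('need tool shift mm',(M.T@(np.array(p)-o['tcp_pos'])*1000).round(1), 'yaw' ,None if yaw is None else round(o['orientation'][2]-yaw,2))
E
python3 -c "
from h import *
to([.525,.214,.25],101.84)"
```

```text
pos [ 0.2165 -0.586   0.2307] ori [-1.7994e+02 -1.0000e-02  2.0270e+01] F [ 0.8 -0.5 -0.9] T [ 0.04 -0.02  0.03] w 0.0854 t 0.1
need tool shift mm [ 566.6 -643.6  -18.4] yaw -81.57$[0]: bad value
$[0]: bad value
```

```bash
python3 -m creep '[{"dx":0,"dy":0,"dz":-0.006,"yaw":-6.8,"fingers":0}]'; python3 -c "
from h import *
to([.525,.214,.25],101.84)"
```

```text
time: 0.18
tcp_pos: [0.2163, -0.5856, 0.2359]
orientation: [-179.9, -0.0, 26.9]
wrist_force: [-0.1, 0.6, 0.5]
width: 0.0854
pos [ 0.2163 -0.5856  0.2359] ori [-1.7986e+02 -3.0000e-02  2.6910e+01] F [-0.1  0.6  0.5] T [-0.02  0.05  0.04] w 0.0854 t 0.18
need tool shift mm [ 637.1 -573.4  -12.3] yaw -74.93
```

All keys are required. Yaw turns the expected way.

```bash
python3 -m creep '[{"dx":0,"dy":0,"dz":-0.006,"yaw":-6.8,"fingers":0},{"dx":0,"dy":0,"dz":-0.006,"yaw":-6.8,"fingers":0},{"dx":0,"dy":0,"dz":-0.006,"yaw":-6.8,"fingers":0},{"dx":0,"dy":0,"dz":-0.006,"yaw":-6.8,"fingers":0},{"dx":0,"dy":0,"dz":-0.006,"yaw":-6.8,"fingers":0},{"dx":0,"dy":0,"dz":-0.006,"yaw":-6.8,"fingers":0},{"dx":0,"dy":0,"dz":-0.006,"yaw":-6.8,"fingers":0},{"dx":0,"dy":0,"dz":-0.006,"yaw":-6.8,"fingers":0}]'; python3 -m creep '[{"dx":0,"dy":0,"dz":-0.006,"yaw":-6.8,"fingers":0},{"dx":0,"dy":0,"dz":-0.006,"yaw":-6.8,"fingers":0},{"dx":0,"dy":0,"dz":-0.006,"yaw":-6.8,"fingers":0},{"dx":0,"dy":0,"dz":0,"yaw":0,"fingers":0}]'; python3 -c "
from h import *
to([.525,.214,.25],101.84)"
```

```text
time: 0.85
tcp_pos: [0.2165, -0.5861, 0.2852]
orientation: [-180.0, -0.0, 81.8]
wrist_force: [-0.4, 0.3, 1.2]
width: 0.0853
time: 1.18
tcp_pos: [0.2166, -0.5866, 0.3041]
orientation: [180.0, 0.1, 102.2]
wrist_force: [0.5, 0.2, 0.3]
width: 0.0855
pos [ 0.2166 -0.5866  0.3041] ori [1.8000e+02 6.0000e-02 1.0224e+02] F [0.5 0.2 0.3] T [-0.01 -0.01 -0.01] w 0.0855 t 1.18
need tool shift mm [717.1 471.1  53.4] yaw 0.4
```

```bash
A='x'; python3 -m creep '[{"dx":0.03,"dy":0.0195,"dz":0,"yaw":0.4,"fingers":0},{"dx":0.03,"dy":0.0195,"dz":0,"yaw":0,"fingers":0},{"dx":0.03,"dy":0.0195,"dz":0,"yaw":0,"fingers":0},{"dx":0.03,"dy":0.0195,"dz":0,"yaw":0,"fingers":0},{"dx":0.03,"dy":0.0195,"dz":0,"yaw":0,"fingers":0},{"dx":0.03,"dy":0.0195,"dz":0,"yaw":0,"fingers":0},{"dx":0.03,"dy":0.0195,"dz":0,"yaw":0,"fingers":0},{"dx":0.03,"dy":0.0195,"dz":0,"yaw":0,"fingers":0}]'; python3 -m creep '[{"dx":0.03,"dy":0.0195,"dz":0,"yaw":0,"fingers":0},{"dx":0.03,"dy":0.0195,"dz":0,"yaw":0,"fingers":0},{"dx":0.03,"dy":0.0195,"dz":0,"yaw":0,"fingers":0},{"dx":0.03,"dy":0.0195,"dz":0,"yaw":0,"fingers":0},{"dx":0.03,"dy":0.0195,"dz":0,"yaw":0,"fingers":0},{"dx":0.03,"dy":0.0195,"dz":0,"yaw":0,"fingers":0},{"dx":0.03,"dy":0.0195,"dz":0,"yaw":0,"fingers":0},{"dx":0.03,"dy":0.0195,"dz":0,"yaw":0,"fingers":0}]'; python3 -c "
from h import *
to([.525,.214,.25],101.84)"
```

```text
time: 1.85
tcp_pos: [0.3215, -0.3182, 0.3028]
orientation: [-180.0, -0.0, 101.2]
wrist_force: [1.2, 0.6, 0.5]
width: 0.0853
time: 2.52
tcp_pos: [0.4267, -0.0519, 0.303]
orientation: [-180.0, -0.0, 101.2]
wrist_force: [0.3, -1.0, -0.1]
width: 0.0856
pos [ 0.4267 -0.0519  0.303 ] ori [-1.7998e+02 -1.0000e-02  1.0119e+02] F [ 0.3 -1.  -0.1] T [-0.01 -0.04  0.02] w 0.0856 t 2.52
need tool shift mm [241.8 148.1  53. ] yaw -0.65
```

```bash
python3 -m creep '[{"dx":0.03,"dy":0.0195,"dz":0,"yaw":-0.6,"fingers":0},{"dx":0.03,"dy":0.0195,"dz":0,"yaw":0,"fingers":0},{"dx":0.03,"dy":0.0195,"dz":0,"yaw":0,"fingers":0},{"dx":0.03,"dy":0.0195,"dz":0,"yaw":0,"fingers":0},{"dx":0.03,"dy":0.0195,"dz":0.01,"yaw":0,"fingers":0},{"dx":0.03,"dy":0.0195,"dz":0.02,"yaw":0,"fingers":0},{"dx":0.03,"dy":0.0195,"dz":0.02,"yaw":0,"fingers":0},{"dx":0.01,"dy":0.005,"dz":0,"yaw":0,"fingers":0}]'; python3 -m creep '[{"dx":0,"dy":0,"dz":0,"yaw":0,"fingers":0},{"dx":0,"dy":0,"dz":0,"yaw":0,"fingers":0}]'; python3 -c "
from h import *
import cv2
to([.525,.214,.2],101.84)
t=env.camera('scene')[:,:,::-1];cv2.imwrite('pics/s1.png',cv2.resize(t[60:230,260:450],None,fx=4,fy=4,interpolation=2))
t=env.camera('top')[:,:,::-1];cv2.imwrite('pics/t1.png',cv2.resize(t[140:270,170:320],None,fx=4,fy=4,interpolation=2))
"
```

```text
time: 3.18
tcp_pos: [0.5188, 0.1943, 0.2492]
orientation: [-179.7, -0.0, 101.9]
wrist_force: [-1.6, -0.6, -1.4]
width: 0.0857
time: 3.35
tcp_pos: [0.519, 0.1909, 0.2529]
orientation: [-179.9, 0.0, 102.0]
wrist_force: [-0.0, -0.2, 1.5]
width: 0.0854
pos [0.519  0.1909 0.2529] ori [-1.7994e+02  2.0000e-02  1.0198e+02] F [-0.  -0.2  1.5] T [ 0.04 -0.08  0.01] w 0.0854 t 3.35
need tool shift mm [21.4 10.7 52.9] yaw 0.14
```

View pics/s1.png

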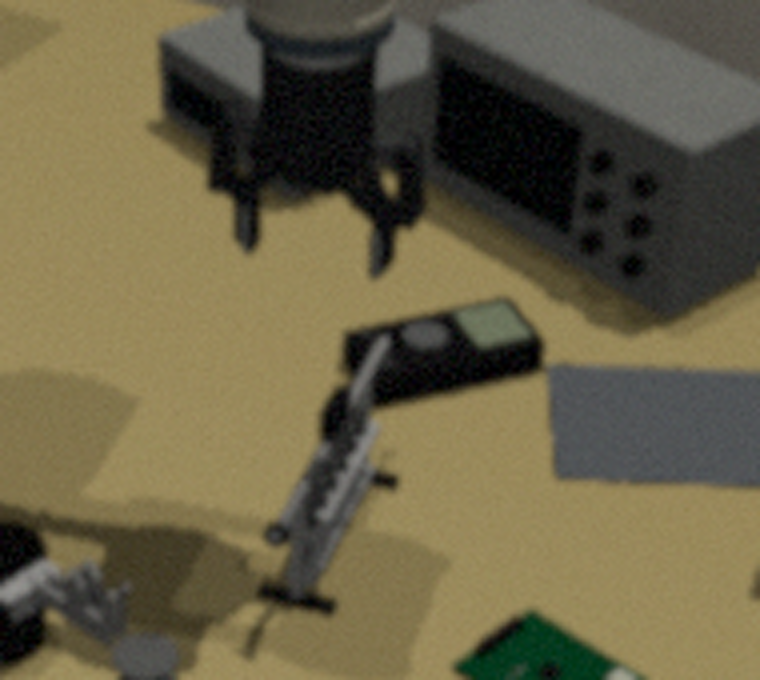

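View pics/t1.png

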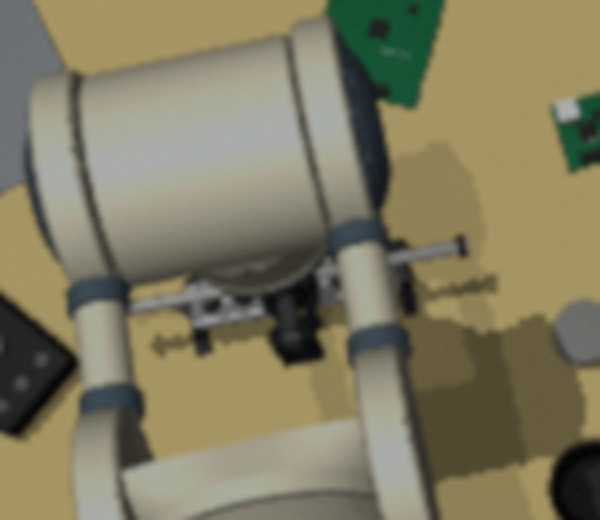

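```bash
python3 -m creep '[{"dx":0.0107,"dy":0.0054,"dz":0.02,"yaw":0.1,"fingers":0},{"dx":0.0107,"dy":0.0053,"dz":0.03,"yaw":0,"fingers":0},{"dx":0,"dy":0,"dz":0.03,"yaw":0,"fingers":0},{"dx":0,"dy":0,"dz":0.02,"yaw":0,"fingers":0},{"dx":0,"dy":0,"dz":0.01,"yaw":0,"fingers":0},{"dx":0,"dy":0,"dz":0,"yaw":0,"fingers":0},{"dx":0,"dy":0,"dz":0,"yaw":0,"fingers":0}]'; python3 -c "
from h import *
import cv2
to([.525,.214,.103],101.84)
t=env.camera('scene')[:,:,::-1];cv2.imwrite('pics/s2.png',cv2.resize(t[60:230,260:450],None,fx=4,fy=4,interpolation=2))
"
```

```text
time: 4.03
tcp_pos: [0.5258, 0.2134, 0.1442]
orientation: [180.0, 0.0, 101.9]
wrist_force: [0.1, 0.2, 0.3]
width: 0.0855
pos [0.5258 0.2134 0.1442] ori [179.96   0.   101.89] F [0.1 0.2 0.3] T [-0.    0.01 -0.01] w 0.0855 t 4.03
need tool shift mm [ 0.8 -0.6 41.2] yaw 0.05
```

View pics/s2.png

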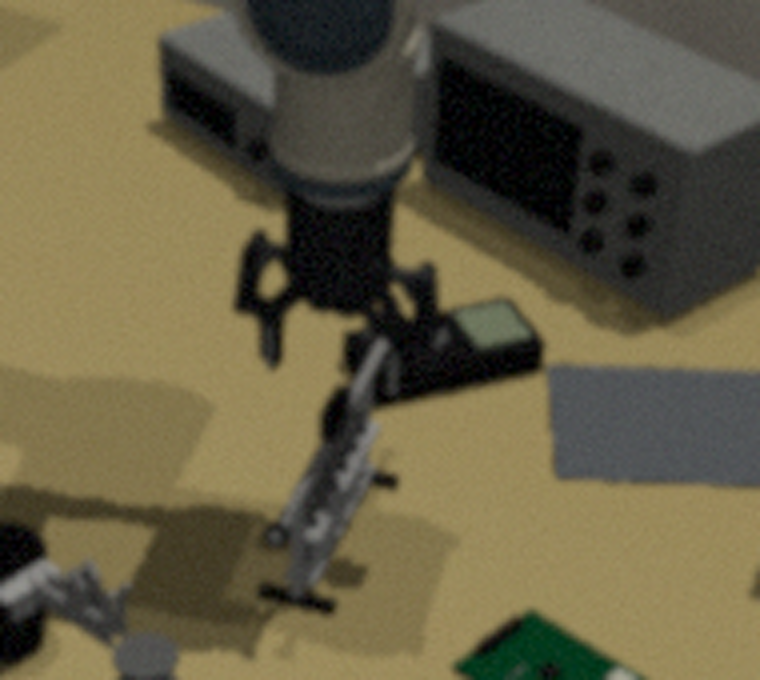

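```bash
python3 -c "
from h import *
for P in ([.525,.214,.122],[.5258,.2134,.157],[.5518,.0884,.105],[.4988,.3414,.105]):
    u=proj('scene',P); print((u[0]-260)*4,(u[1]-60)*4)
"
```

```text
329.6871123649339 413.20880304955995
331.5124975016208 375.33438895784093
271.2604840137701 535.2726264992547
382.1742951824085 338.6019514827909
```

```bash
python3 -m creep '[{"dx":0,"dy":-0.0005,"dz":0.012,"yaw":0,"fingers":0},{"dx":0,"dy":0,"dz":0.012,"yaw":0,"fingers":0},{"dx":0,"dy":0,"dz":0.012,"yaw":0,"fingers":0},{"dx":0,"dy":0,"dz":0.005,"yaw":0,"fingers":0},{"dx":0,"dy":0,"dz":0,"yaw":0,"fingers":0},{"dx":0,"dy":0,"dz":0,"yaw":0,"fingers":80},{"dx":0,"dy":0,"dz":0,"yaw":0,"fingers":120},{"dx":0,"dy":0,"dz":0,"yaw":0,"fingers":150}]'; python3 -m creep '[{"dx":0,"dy":0,"dz":0,"yaw":0,"fingers":180},{"dx":0,"dy":0,"dz":0,"yaw":0,"fingers":200},{"dx":0,"dy":0,"dz":0,"yaw":0,"fingers":220},{"dx":0,"dy":0,"dz":0,"yaw":0,"fingers":240},{"dx":0,"dy":0,"dz":0,"yaw":0,"fingers":255},{"dx":0,"dy":0,"dz":0,"yaw":0,"fingers":255},{"dx":0,"dy":0,"dz":0,"yaw":0,"fingers":255},{"dx":0,"dy":0,"dz":0,"yaw":0,"fingers":255}]';python3 -c "
from h import *
import cv2
to([.525,.214,.103],101.84)
t=env.camera('scene')[:,:,::-1];cv2.imwrite('pics/s3.png',cv2.resize(t[60:230,260:450],None,fx=4,fy=4,interpolation=2))
"
```

```text
time: 4.75
tcp_pos: [0.5254, 0.214, 0.1032]
orientation: [179.9, -0.0, 102.0]
wrist_force: [-0.0, 0.4, -0.2]
width: 0.0514
time: 5.42
tcp_pos: [0.5252, 0.214, 0.1025]
orientation: [180.0, -0.0, 102.0]
wrist_force: [2.3, 0.3, 5.2]
width: 0.0109
pos [0.5252 0.214  0.1025] ori [179.95  -0.   101.97] F [2.3 0.3 5.2] T [ 0.09 -0.44  0.  ] w 0.0109 t 5.42
need tool shift mm [ 0.1 -0.2 -0.5] yaw 0.13
```

View pics/s3.png

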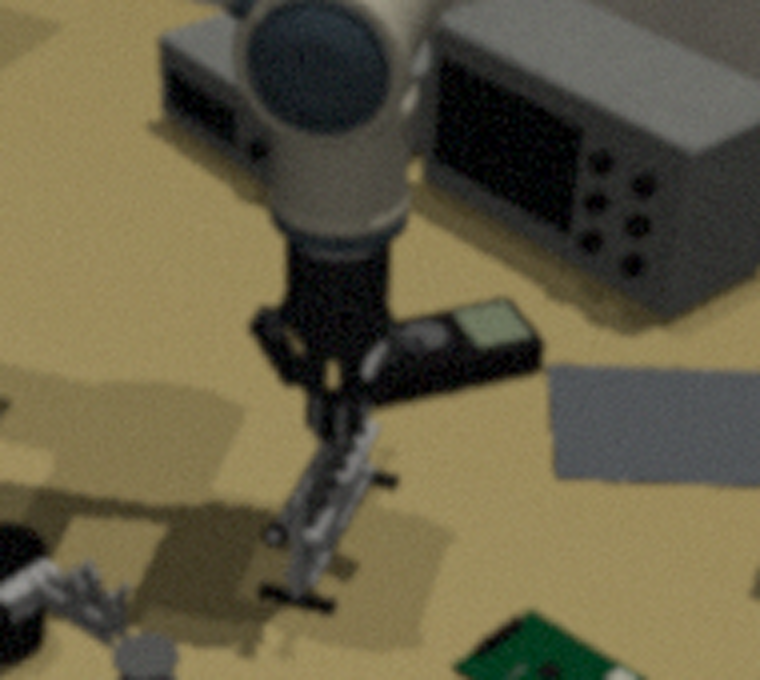

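The fingers are closed on the tab (crop about (335,410)), at a width of about 11 mm. Next I lift.

```bash
python3 -m creep '[{"dx":0,"dy":0,"dz":-0.005,"yaw":0,"fingers":255},{"dx":0,"dy":0,"dz":-0.02,"yaw":0,"fingers":255},{"dx":0,"dy":0,"dz":-0.03,"yaw":0,"fingers":255},{"dx":0,"dy":0,"dz":-0.04,"yaw":0,"fingers":255},{"dx":0,"dy":0,"dz":-0.04,"yaw":0,"fingers":255},{"dx":0,"dy":0,"dz":-0.035,"yaw":0,"fingers":255},{"dx":0,"dy":0,"dz":-0.02,"yaw":0,"fingers":255},{"dx":0,"dy":0,"dz":-0.01,"yaw":0,"fingers":255}]'; python3 -m creep '[{"dx":0,"dy":0,"dz":0,"yaw":0,"fingers":255},{"dx":0,"dy":0,"dz":0,"yaw":0,"fingers":255},{"dx":0,"dy":0,"dz":0,"yaw":0,"fingers":255}]';python3 -c "
from h import *
import cv2
to([.5097,-.1976,.30],79.35)
t=env.camera('scene')[:,:,::-1];cv2.imwrite('pics/s4.png',cv2.resize(t[20:230,220:450],None,fx=3.4,fy=3.4,interpolation=2))
"
```

```text
time: 6.13
tcp_pos: [0.5251, 0.2141, 0.3052]
orientation: [179.8, -0.0, 102.0]
wrist_force: [0.6, 0.3, -5.7]
width: 0.011
time: 6.38
tcp_pos: [0.5239, 0.2136, 0.3002]
orientation: [-179.8, 0.0, 102.0]
wrist_force: [-0.3, 0.9, -5.3]
width: 0.011
pos [0.5239 0.2136 0.3002] ori [-1.7979e+02  1.0000e-02  1.0197e+02] F [-0.3  0.9 -5.3] T [-0.04  0.02 -0.01] w 0.011 t 6.38
need tool shift mm [-399.3  -99.1    0.6] yaw 22.62
```

View pics/s4.png

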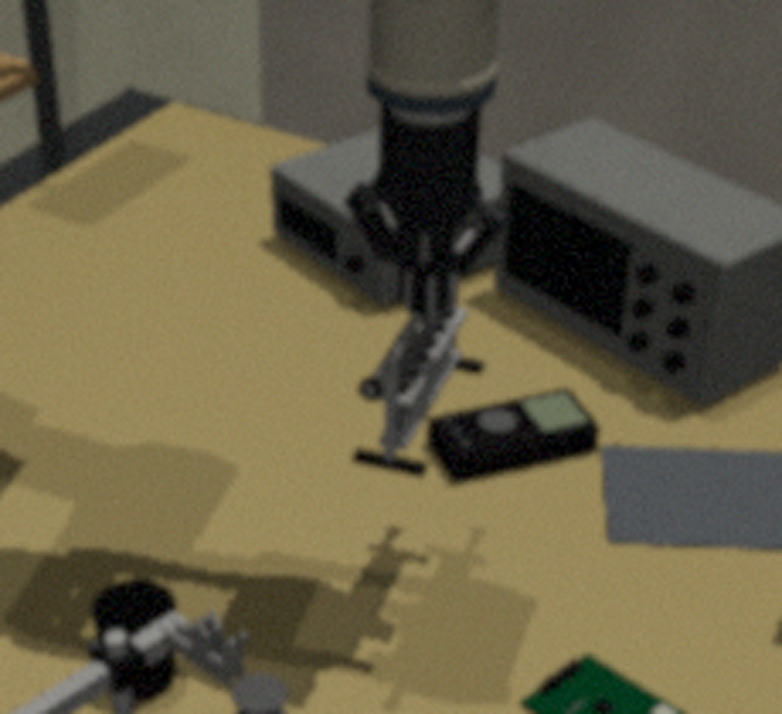

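```bash
python3 -m creep '[{"dx":0,"dy":0,"dz":-0.007,"yaw":3.6,"fingers":255},{"dx":0,"dy":0,"dz":-0.007,"yaw":4,"fingers":255},{"dx":0,"dy":0,"dz":-0.007,"yaw":4,"fingers":255},{"dx":0,"dy":0,"dz":-0.007,"yaw":4,"fingers":255},{"dx":0,"dy":0,"dz":-0.007,"yaw":4,"fingers":255},{"dx":0,"dy":0,"dz":0,"yaw":3,"fingers":255},{"dx":0,"dy":0,"dz":0,"yaw":0,"fingers":255},{"dx":0,"dy":0,"dz":0,"yaw":0,"fingers":255}]';python3 -c "
from h import *
to([.5097,-.1976,.33],79.35)
"
```

```text
time: 7.1
tcp_pos: [0.5244, 0.2138, 0.336]
orientation: [-179.9, 0.1, 79.5]
wrist_force: [0.3, -1.0, -5.4]
width: 0.0114
pos [0.5244 0.2138 0.336 ] ori [-1.7989e+02  6.0000e-02  7.9470e+01] F [ 0.3 -1.  -5.4] T [ 0.02  0.05 -0.03] w 0.0114 t 7.1
need tool shift mm [-407.1   60.7    6.3] yaw 0.12
```

```bash
python3 -m creep '[{"dx":-0.01,"dy":0.0015,"dz":0,"yaw":0,"fingers":255},{"dx":-0.02,"dy":0.003,"dz":0,"yaw":0,"fingers":255},{"dx":-0.03,"dy":0.0045,"dz":0,"yaw":0,"fingers":255},{"dx":-0.03,"dy":0.0045,"dz":0,"yaw":0,"fingers":255},{"dx":-0.03,"dy":0.0045,"dz":0,"yaw":0,"fingers":255},{"dx":-0.03,"dy":0.0045,"dz":0,"yaw":0,"fingers":255},{"dx":-0.03,"dy":0.0045,"dz":0,"yaw":0,"fingers":255},{"dx":-0.03,"dy":0.0045,"dz":0,"yaw":0,"fingers":255}]';python3 -m creep '[{"dx":-0.03,"dy":0.0045,"dz":0,"yaw":0,"fingers":255},{"dx":-0.03,"dy":0.0045,"dz":0,"yaw":0,"fingers":255},{"dx":-0.03,"dy":0.0045,"dz":0,"yaw":0,"fingers":255},{"dx":-0.03,"dy":0.0045,"dz":0,"yaw":0,"fingers":255},{"dx":-0.03,"dy":0.0045,"dz":0,"yaw":0,"fingers":255},{"dx":-0.02,"dy":0.003,"dz":0,"yaw":0,"fingers":255},{"dx":-0.01,"dy":0.0015,"dz":0,"yaw":0,"fingers":255},{"dx":0,"dy":0,"dz":0,"yaw":0,"fingers":255}]';python3 -m creep '[{"dx":0,"dy":0,"dz":0,"yaw":0,"fingers":255},{"dx":0,"dy":0,"dz":0,"yaw":0,"fingers":255}]';python3 -c "
from h import *
import cv2
to([.5097,-.1976,.33],79.35)
t=env.camera('scene')[:,:,::-1];cv2.imwrite('pics/s5.png',cv2.resize(t[100:320,150:350],None,fx=3.8,fy=2.7,interpolation=2) if 0 else cv2.resize(t[120:310,165:345],None,fx=3.1,fy=3.1,interpolation=2))
t=env.camera('top')[:,:,::-1];cv2.imwrite('pics/t5.png',cv2.resize(t[160:290,310:460],None,fx=4.6,fy=4.6,interpolation=2))
"
```

```text
time: 7.77
tcp_pos: [0.5163, -0.0002, 0.3367]
orientation: [-179.9, 0.0, 79.5]
wrist_force: [1.1, 0.8, -4.4]
width: 0.0115
time: 8.43
tcp_pos: [0.5098, -0.1822, 0.3366]
orientation: [-179.9, 0.0, 79.3]
wrist_force: [-0.0, 1.0, -4.3]
width: 0.0111
time: 8.6
tcp_pos: [0.5102, -0.1793, 0.3371]
orientation: [-180.0, -0.0, 79.4]
wrist_force: [-0.0, 0.4, -3.0]
width: 0.011
pos [ 0.5102 -0.1793  0.3371] ori [-1.7997e+02 -3.0000e-02  7.9430e+01] F [-0.   0.4 -3. ] T [ 0.04 -0.01  0.01] w 0.011 t 8.6
need tool shift mm [-18.1   2.8   7. ] yaw 0.08
```

View pics/s5.png

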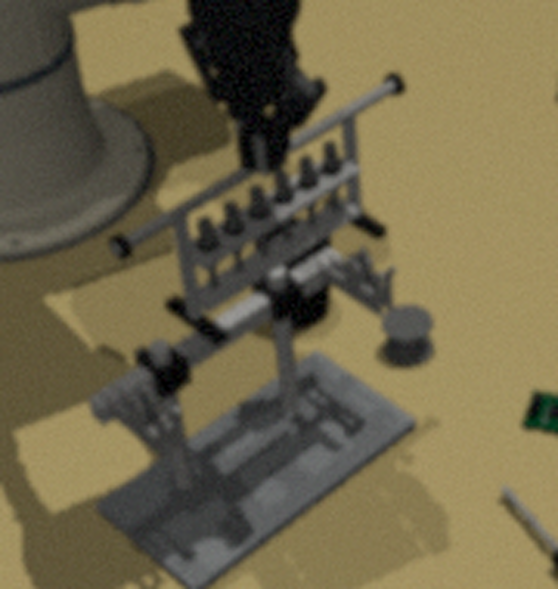

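View pics/t5.png

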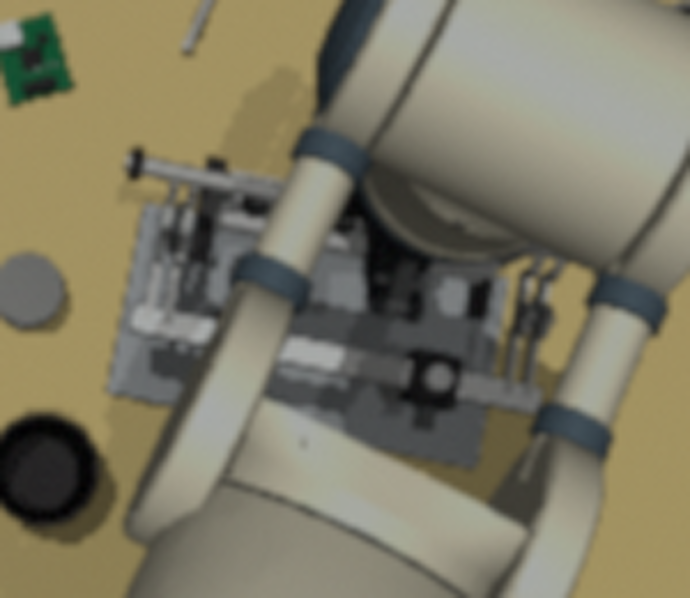

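Run:
```python
from h import *
np.set_printoptions(precision=4,suppress=True)
uc=lambda X,Y,x0,y0,k:(x0+(X+.5)/k-.5, y0+(Y+.5)/k-.5)
a=uc(395,85,165,120,3.1); b=uc(121,245,165,120,3.1); t=uc(136,163,310,160,4.6)
A=onplane('scene',*a,.339);B=onplane('scene',*b,.339);T=onplane('top',*t,.339)
print(A,B,(A+B)/2,np.linalg.norm(A-B),T,tri(t,a))
d=A-B;print(np.degrees(np.arctan2(-d[0],d[1])))
# expected ends
yw=np.radians(-10.6);y=np.array([-np.sin(yw),np.cos(yw)]);c=np.array([.5102,-.1793])
print(c+y*.1305,c-y*.1305)
```

```text
[ 0.5359 -0.0495  0.339 ] [ 0.487  -0.3012  0.339 ] [ 0.5115 -0.1753  0.339 ] 0.25635579821868415 [ 0.5349 -0.0514  0.339 ] (array([ 0.5356, -0.0508,  0.3395]), np.float64(0.0019945047610779756))
-10.984990754644198
[ 0.5342 -0.051 ] [ 0.4862 -0.3076]
```

```bash
python3 -m creep '[{"dx":-0.009,"dy":0.0014,"dz":0.005,"yaw":0,"fingers":255},{"dx":-0.009,"dy":0.0014,"dz":0.015,"yaw":0,"fingers":255},{"dx":0,"dy":0,"dz":0.02,"yaw":0,"fingers":255},{"dx":0,"dy":0,"dz":0.02,"yaw":0,"fingers":255},{"dx":0,"dy":0,"dz":0.02,"yaw":0,"fingers":255},{"dx":0,"dy":0,"dz":0.015,"yaw":0,"fingers":255},{"dx":0,"dy":0,"dz":0.005,"yaw":0,"fingers":255},{"dx":0,"dy":0,"dz":0,"yaw":0,"fingers":255}]';python3 -m creep '[{"dx":0,"dy":0,"dz":0,"yaw":0,"fingers":255},{"dx":0,"dy":0,"dz":0,"yaw":0,"fingers":255},{"dx":0,"dy":0,"dz":0,"yaw":0,"fingers":255}]';python3 -c "
from h import *
import cv2
to([.5097,-.1976,.23],79.35)
t=env.camera('scene')[:,:,::-1];cv2.imwrite('pics/s6.png',cv2.resize(t[150:280,180:330],None,fx=4.6,fy=4.6,interpolation=2))
t=env.camera('top')[:,:,::-1];cv2.imwrite('pics/t6.png',cv2.resize(t[160:290,310:460],None,fx=4.6,fy=4.6,interpolation=2))
"
```

```text
time: 9.37
tcp_pos: [0.5093, -0.198, 0.2361]
orientation: [-179.9, -0.0, 79.4]
wrist_force: [-0.1, 0.7, -3.4]
width: 0.0116
time: 9.62
tcp_pos: [0.5104, -0.1986, 0.2383]
orientation: [179.9, 0.0, 79.4]
wrist_force: [-0.9, 0.0, -3.7]
width: 0.0112
pos [ 0.5104 -0.1986  0.2383] ori [1.799e+02 3.000e-02 7.938e+01] F [-0.9  0.  -3.7] T [0.04 0.02 0.04] w 0.0112 t 9.62
need tool shift mm [ 0.9 -0.8  8.3] yaw 0.03
```

View pics/s6.png

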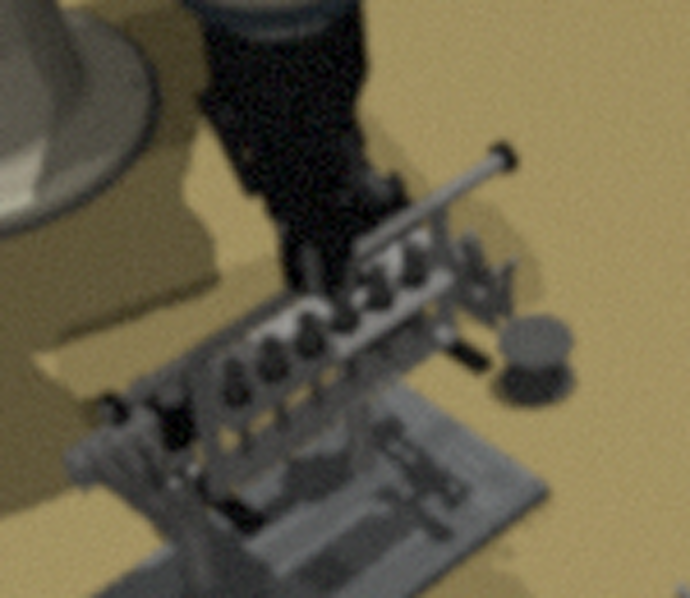

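View pics/t6.png

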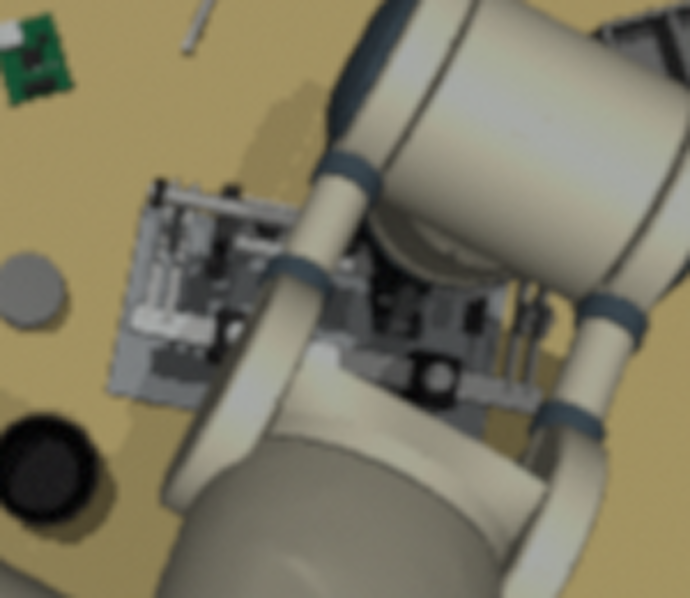

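Run:
```python
import cv2,numpy as np
t=cv2.imread('pics/top0.png'); s=cv2.imread('pics/scene0.png')
c=lambda im,x0,y0,x1,y1,k: cv2.resize(im[y0:y1,x0:x1],None,fx=k,fy=k,interpolation=cv2.INTER_CUBIC)
a=c(t,340,195,362,235,14);b=c(t,415,210,437,250,14)
cv2.imwrite('pics/hk_t.png',np.hstack([a,b]))
cv2.imwrite('pics/hk_s.png',np.hstack([c(s,265,190,303,230,10),c(s,192,228,230,268,10)]))
```

```text
(no output)
```

View pics/hk_t.png

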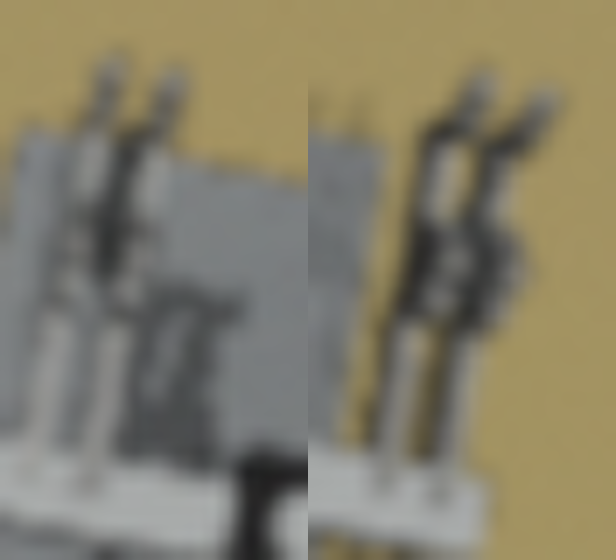

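View pics/hk_s.png

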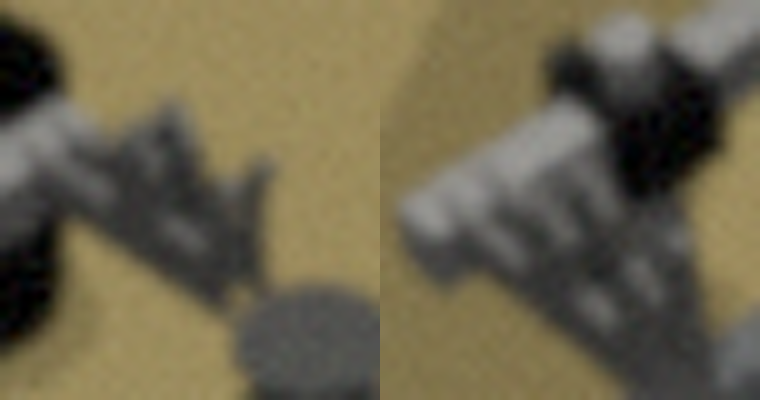

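The hook throats match the expected positions: left throat floor centre at about (122,168) in the crop against a predicted (122,162), right similar. I descend now and feel for the seats.

```bash
python3 -m creep '[{"dx":0.0009,"dy":-0.0008,"dz":0.01,"yaw":0,"fingers":255},{"dx":0,"dy":0,"dz":0.01,"yaw":0,"fingers":255},{"dx":0,"dy":0,"dz":0.008,"yaw":0,"fingers":255},{"dx":0,"dy":0,"dz":0.004,"yaw":0,"fingers":255},{"dx":0,"dy":0,"dz":0,"yaw":0,"fingers":255},{"dx":0,"dy":0,"dz":0,"yaw":0,"fingers":255},{"dx":0,"dy":0,"dz":0,"yaw":0,"fingers":255}]';python3 -c "
from h import *
to([.5097,-.1976,.2],79.35)
for i in range(1): print(env.get_obs()['torque'])
"
```

```text
time: 10.3
tcp_pos: [0.5094, -0.1975, 0.2054]
orientation: [180.0, 0.0, 79.4]
wrist_force: [-0.3, 0.2, -3.0]
width: 0.0111
pos [ 0.5094 -0.1975  0.2054] ori [1.7998e+02 1.0000e-02 7.9370e+01] F [-0.3  0.2 -3. ] T [ 0.03 -0.09 -0.06] w 0.0111 t 10.3
need tool shift mm [-0.1  0.3  5.4] yaw 0.02
[ 0.02965662 -0.09157201 -0.05697552]
```

```bash
P='from h import *; o=env.get_obs(); print("   z",o["tcp_pos"][2].round(4),"F",o["wrist_force"].round(1),"T",o["torque"].round(2),"roll",o["orientation"].round(2)[:2])'
python3 -m creep '[{"dx":0,"dy":0,"dz":0.001,"yaw":0,"fingers":255},{"dx":0,"dy":0,"dz":0.001,"yaw":0,"fingers":255},{"dx":0,"dy":0,"dz":0.001,"yaw":0,"fingers":255},{"dx":0,"dy":0,"dz":0,"yaw":0,"fingers":255}]' >/dev/null; python3 -c "$P"
python3 -m creep '[{"dx":0,"dy":0,"dz":0.001,"yaw":0,"fingers":255},{"dx":0,"dy":0,"dz":0.001,"yaw":0,"fingers":255},{"dx":0,"dy":0,"dz":0.001,"yaw":0,"fingers":255},{"dx":0,"dy":0,"dz":0,"yaw":0,"fingers":255}]' >/dev/null; python3 -c "$P"
python3 -m creep '[{"dx":0,"dy":0,"dz":0.001,"yaw":0,"fingers":255},{"dx":0,"dy":0,"dz":0.001,"yaw":0,"fingers":255},{"dx":0,"dy":0,"dz":0.001,"yaw":0,"fingers":255},{"dx":0,"dy":0,"dz":0,"yaw":0,"fingers":255}]' >/dev/null; python3 -c "$P"
```

```text
z 0.2022 F [-0.3 -0.  -4.5] T [ 0.04 -0.04 -0.02] roll [-180.   -0.]
   z 0.199 F [-0.6 -0.4 -4.2] T [0.05 0.02 0.03] roll [-1.7998e+02 -1.0000e-02]
   z 0.1961 F [ 0.1  0.  -4.4] T [-0.03  0.03  0.07] roll [-179.98   -0.  ]
```

```bash
P='from h import *; o=env.get_obs(); print("   z",o["tcp_pos"][2].round(4),"F",o["wrist_force"].round(1),"T",o["torque"].round(2),"roll",o["orientation"].round(2)[:2])'
python3 -m creep '[{"dx":0,"dy":0,"dz":0.001,"yaw":0,"fingers":255},{"dx":0,"dy":0,"dz":0.001,"yaw":0,"fingers":255},{"dx":0,"dy":0,"dz":0.001,"yaw":0,"fingers":255},{"dx":0,"dy":0,"dz":0,"yaw":0,"fingers":255}]' >/dev/null; python3 -c "$P"
python3 -m creep '[{"dx":0,"dy":0,"dz":0.001,"yaw":0,"fingers":255},{"dx":0,"dy":0,"dz":0.001,"yaw":0,"fingers":255},{"dx":0,"dy":0,"dz":0,"yaw":0,"fingers":255}]' >/dev/null; python3 -c "$P"
python3 -m creep '[{"dx":0,"dy":0,"dz":0.001,"yaw":0,"fingers":255},{"dx":0,"dy":0,"dz":0.001,"yaw":0,"fingers":255},{"dx":0,"dy":0,"dz":0,"yaw":0,"fingers":255}]' >/dev/null; python3 -c "$P"
```

```text
z 0.1931 F [ 0.4  0.  -4.7] T [ 0.06  0.   -0.03] roll [-1.7998e+02 -1.0000e-02]
   z 0.1911 F [-0.  -0.3 -4.7] T [-0.04  0.04 -0.03] roll [-1.7999e+02 -1.0000e-02]
   z 0.1891 F [-0.6 -0.4 -3.8] T [0.   0.01 0.04] roll [-1.7998e+02 -1.0000e-02]
```

```bash
cat > p.sh <<'E'
python3 -c 'from h import *; o=env.get_obs(); print("   t",round(o["time"],2),"z",o["tcp_pos"].round(4),"F",o["wrist_force"].round(1),"T",o["torque"].round(2),"roll",o["orientation"].round(2)[:2])'
E
python3 -m creep '[{"dx":0,"dy":0,"dz":0.001,"yaw":0,"fingers":255},{"dx":0,"dy":0,"dz":0.001,"yaw":0,"fingers":255},{"dx":0,"dy":0,"dz":0,"yaw":0,"fingers":255}]' >/dev/null; sh p.sh
python3 -m creep '[{"dx":0,"dy":0,"dz":0.001,"yaw":0,"fingers":255},{"dx":0,"dy":0,"dz":0.001,"yaw":0,"fingers":255},{"dx":0,"dy":0,"dz":0,"yaw":0,"fingers":255}]' >/dev/null; sh p.sh
python3 -m creep '[{"dx":0,"dy":0,"dz":0.001,"yaw":0,"fingers":255},{"dx":0,"dy":0,"dz":0,"yaw":0,"fingers":255}]' >/dev/null; sh p.sh
python3 -m creep '[{"dx":0,"dy":0,"dz":0.001,"yaw":0,"fingers":255},{"dx":0,"dy":0,"dz":0,"yaw":0,"fingers":255}]' >/dev/null; sh p.sh
```

```text
t 12.38 z [ 0.5091 -0.1973  0.1871] F [-0.1 -0.7 -4.3] T [-0.01  0.02 -0.02] roll [-179.99   -0.  ]
   t 12.63 z [ 0.5091 -0.1973  0.1851] F [-0.4 -0.2 -4.5] T [-0.02  0.03  0.03] roll [-179.98   -0.  ]
   t 12.8 z [ 0.5091 -0.1973  0.1841] F [ 0.4  0.5 -4. ] T [ 0.04 -0.03 -0.01] roll [-179.99   -0.  ]
   t 12.97 z [ 0.5092 -0.1973  0.1832] F [ 0.7 -0.5 -4.5] T [ 0.02  0.02 -0.01] roll [-180.   -0.]
```

```bash
python3 -m creep '[{"dx":0,"dy":0,"dz":0.001,"yaw":0,"fingers":255},{"dx":0,"dy":0,"dz":0.001,"yaw":0,"fingers":255},{"dx":0,"dy":0,"dz":0,"yaw":0,"fingers":255}]' >/dev/null; sh p.sh
python3 -m creep '[{"dx":0,"dy":0,"dz":0.001,"yaw":0,"fingers":255},{"dx":0,"dy":0,"dz":0.001,"yaw":0,"fingers":255},{"dx":0,"dy":0,"dz":0,"yaw":0,"fingers":255}]' >/dev/null; sh p.sh
python3 -m creep '[{"dx":0,"dy":0,"dz":0.001,"yaw":0,"fingers":255},{"dx":0,"dy":0,"dz":0,"yaw":0,"fingers":255}]' >/dev/null; sh p.sh
python3 -m creep '[{"dx":0,"dy":0,"dz":0.001,"yaw":0,"fingers":255},{"dx":0,"dy":0,"dz":0,"yaw":0,"fingers":255}]' >/dev/null; sh p.sh
```

```text
t 13.22 z [ 0.5092 -0.1974  0.1812] F [-0.9 -0.1 -3.3] T [-0.12  0.12 -0.05] roll [-179.99    0.  ]
   t 13.47 z [ 0.5092 -0.1975  0.1793] F [-0.9  0.4  0.3] T [-0.44  0.35 -0.15] roll [1.7999e+02 1.0000e-02]
   t 13.63 z [ 0.5092 -0.1974  0.1783] F [-2.1  0.4  0.3] T [-0.5   0.35 -0.18] roll [1.8e+02 1.0e-02]
   t 13.8 z [ 0.5093 -0.1974  0.1773] F [-1.6 -0.3  0.6] T [-0.45  0.34 -0.05] roll [1.7999e+02 1.0000e-02]
```

```bash
python3 -m creep '[{"dx":0,"dy":0,"dz":0.001,"yaw":0,"fingers":255},{"dx":0,"dy":0,"dz":0,"yaw":0,"fingers":255}]' >/dev/null; sh p.sh
python3 -m creep '[{"dx":0,"dy":0,"dz":0.001,"yaw":0,"fingers":255},{"dx":0,"dy":0,"dz":0,"yaw":0,"fingers":255}]' >/dev/null; sh p.sh
python3 -m creep '[{"dx":0,"dy":0,"dz":0.001,"yaw":0,"fingers":255},{"dx":0,"dy":0,"dz":0,"yaw":0,"fingers":255}]' >/dev/null; sh p.sh
python3 -m creep '[{"dx":0,"dy":0,"dz":0.001,"yaw":0,"fingers":255},{"dx":0,"dy":0,"dz":0,"yaw":0,"fingers":255}]' >/dev/null; sh p.sh
```

```text
t 13.97 z [ 0.5093 -0.1974  0.1763] F [-0.7 -0.1  2.9] T [-0.4   0.3   0.02] roll [179.99   0.  ]
   t 14.13 z [ 0.5093 -0.1974  0.1753] F [-1.1  0.   4.4] T [-0.07  0.25  0.08] roll [179.99  -0.  ]
   t 14.3 z [ 0.5093 -0.1973  0.1743] F [-1.6  0.5  5.2] T [-0.09  0.29  0.17] roll [179.99  -0.  ]
   t 14.47 z [ 0.5094 -0.1974  0.1734] F [-2.2  0.3  5.6] T [-0.1   0.18  0.18] roll [179.98  -0.  ]
```

```bash
python3 -m creep '[{"dx":0,"dy":0,"dz":0.001,"yaw":0,"fingers":255},{"dx":0,"dy":0,"dz":0.001,"yaw":0,"fingers":255},{"dx":0,"dy":0,"dz":0,"yaw":0,"fingers":255}]' >/dev/null; sh p.sh
python3 -m creep '[{"dx":0,"dy":0,"dz":0.001,"yaw":0,"fingers":255},{"dx":0,"dy":0,"dz":0.001,"yaw":0,"fingers":255},{"dx":0,"dy":0,"dz":0,"yaw":0,"fingers":255}]' >/dev/null; sh p.sh
python3 -m creep '[{"dx":0,"dy":0,"dz":0.001,"yaw":0,"fingers":255},{"dx":0,"dy":0,"dz":0.001,"yaw":0,"fingers":255},{"dx":0,"dy":0,"dz":0,"yaw":0,"fingers":255}]' >/dev/null; sh p.sh
python3 -m creep '[{"dx":0,"dy":0,"dz":0.001,"yaw":0,"fingers":255},{"dx":0,"dy":0,"dz":0,"yaw":0,"fingers":255}]' >/dev/null; sh p.sh
```

```text
t 14.72 z [ 0.5096 -0.1975  0.1715] F [-0.1 -0.4  5.9] T [-0.07  0.09  0.19] roll [179.95   0.  ]
   t 14.97 z [ 0.5097 -0.1975  0.1695] F [ 0.7 -0.3  7.1] T [-0.06  0.    0.16] roll [1.7993e+02 1.0000e-02]
   t 15.22 z [ 0.5098 -0.1975  0.1676] F [-0.2 -0.5  6.8] T [ 0.01 -0.1   0.04] roll [1.7992e+02 1.0000e-02]
   t 15.38 z [ 0.5098 -0.1976  0.1666] F [ 0.1 -0.8  7.1] T [-0.11 -0.04 -0.03] roll [1.7992e+02 1.0000e-02]
```

```bash
python3 -m creep '[{"dx":0,"dy":0,"dz":0.001,"yaw":0,"fingers":255},{"dx":0,"dy":0,"dz":0,"yaw":0,"fingers":255}]' >/dev/null; sh p.sh
python3 -m creep '[{"dx":0,"dy":0,"dz":0.001,"yaw":0,"fingers":255},{"dx":0,"dy":0,"dz":0,"yaw":0,"fingers":255}]' >/dev/null; sh p.sh
python3 -m creep '[{"dx":0,"dy":0,"dz":0.0005,"yaw":0,"fingers":255},{"dx":0,"dy":0,"dz":0,"yaw":0,"fingers":255}]' >/dev/null; sh p.sh
```

```text
t 15.55 z [ 0.5098 -0.1976  0.1656] F [ 0.3 -0.9  8.2] T [-0.16  0.07 -0.16] roll [1.7992e+02 1.0000e-02]
   t 15.72 z [ 0.5097 -0.1976  0.1646] F [-0.9  0.2  8.5] T [-0.16  0.17 -0.13] roll [1.7994e+02 1.0000e-02]
   t 15.88 z [ 0.5096 -0.1975  0.1641] F [-1.5 -0.6  8.2] T [-0.18  0.24 -0.16] roll [1.7994e+02 1.0000e-02]
```

```bash
python3 -m creep '[{"dx":0,"dy":0,"dz":0.0005,"yaw":0,"fingers":255},{"dx":0,"dy":0,"dz":0,"yaw":0,"fingers":255}]' >/dev/null; sh p.sh
python3 -m creep '[{"dx":0,"dy":0,"dz":0.0005,"yaw":0,"fingers":255},{"dx":0,"dy":0,"dz":0,"yaw":0,"fingers":255}]' >/dev/null; sh p.sh
python3 -m creep '[{"dx":0,"dy":0,"dz":0.0005,"yaw":0,"fingers":255},{"dx":0,"dy":0,"dz":0,"yaw":0,"fingers":255}]' >/dev/null; sh p.sh
python3 -m creep '[{"dx":0,"dy":0,"dz":0.0005,"yaw":0,"fingers":255},{"dx":0,"dy":0,"dz":0,"yaw":0,"fingers":255}]' >/dev/null; sh p.sh
```

```text
t 16.05 z [ 0.5096 -0.1975  0.1637] F [-1.1 -0.2  9.9] T [-0.22  0.32 -0.2 ] roll [1.7994e+02 1.0000e-02]
   t 16.22 z [ 0.5096 -0.1975  0.1633] F [-1.5  1.  10.6] T [-0.26  0.4  -0.15] roll [1.7993e+02 1.0000e-02]
   t 16.38 z [ 0.5096 -0.1975  0.1628] F [-2.4  1.9 11.7] T [-0.3   0.5  -0.15] roll [1.7993e+02 1.0000e-02]
   t 16.55 z [ 0.5096 -0.1975  0.1624] F [-2.   0.4 13.6] T [-0.36  0.53 -0.15] roll [1.7993e+02 2.0000e-02]
```

```bash
python3 -m creep '[{"dx":0,"dy":0,"dz":0.0005,"yaw":0,"fingers":255},{"dx":0,"dy":0,"dz":0,"yaw":0,"fingers":255}]' >/dev/null; sh p.sh
python3 -m creep '[{"dx":0,"dy":0,"dz":0.0005,"yaw":0,"fingers":255},{"dx":0,"dy":0,"dz":0,"yaw":0,"fingers":255},{"dx":0,"dy":0,"dz":0,"yaw":0,"fingers":255}]' >/dev/null; sh p.sh
python3 -c "
from h import *
import cv2
t=env.camera('scene')[:,:,::-1];cv2.imwrite('pics/s7.png',cv2.resize(t[185:295,185:315],None,fx=5.4,fy=5.4,interpolation=2))
t=env.camera('top')[:,:,::-1];cv2.imwrite('pics/t7.png',cv2.resize(t[160:290,310:460],None,fx=4.6,fy=4.6,interpolation=2))
"
```

```text
t 16.72 z [ 0.5096 -0.1975  0.1619] F [-2.5  2.3 15. ] T [-0.34  0.64 -0.09] roll [1.7993e+02 2.0000e-02]
   t 16.97 z [ 0.5096 -0.1975  0.1616] F [-4.4  2.3 16.5] T [-0.37  0.73 -0.14] roll [1.7993e+02 2.0000e-02]
```

View pics/s7.png

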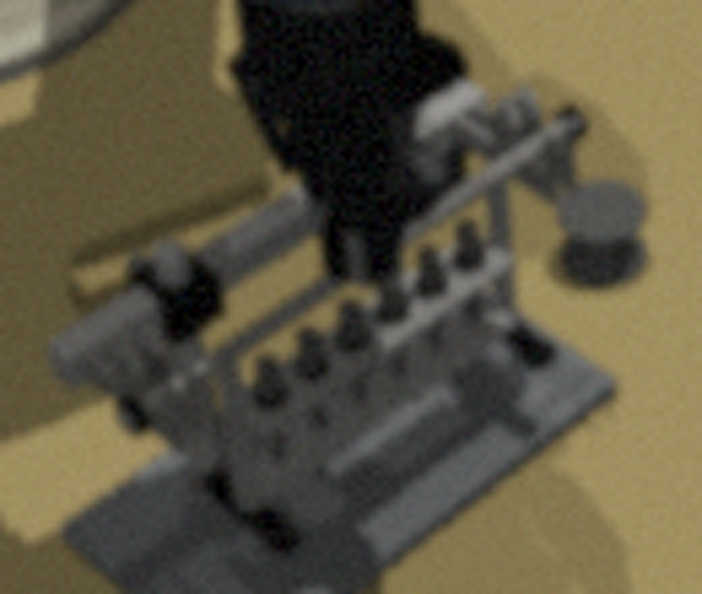

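View pics/t7.png

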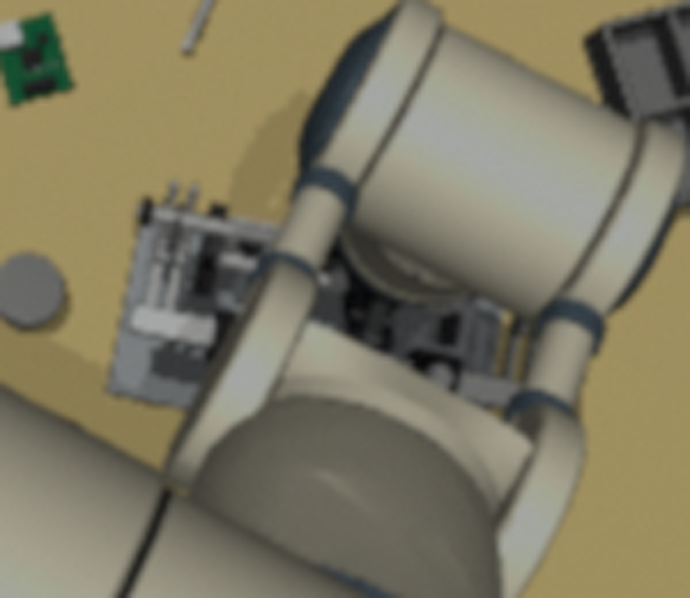

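```bash
python3 -m creep '[{"dx":0,"dy":-0.0005,"dz":0,"yaw":0,"fingers":255},{"dx":0,"dy":-0.0005,"dz":0,"yaw":0,"fingers":255},{"dx":0,"dy":0,"dz":0,"yaw":0,"fingers":255},{"dx":0,"dy":0,"dz":0,"yaw":0,"fingers":255}]' >/dev/null; sh p.sh
```

```text
t 17.4 z [ 0.5095 -0.1975  0.1618] F [ 1.2  3.3 15.3] T [-0.37 -0.09 -0.11] roll [1.7983e+02 3.0000e-02]
```

```bash
python3 -m creep '[{"dx":0.0005,"dy":0,"dz":0.0005,"yaw":0,"fingers":255},{"dx":0,"dy":0,"dz":0,"yaw":0,"fingers":255}]' >/dev/null; sh p.sh
python3 -m creep '[{"dx":0,"dy":0,"dz":0.0005,"yaw":0,"fingers":255},{"dx":0,"dy":0,"dz":0,"yaw":0,"fingers":255}]' >/dev/null; sh p.sh
```

```text
t 17.57 z [ 0.5094 -0.1972  0.1613] F [-0.1 -1.2 14.8] T [-0.71  0.21 -0.08] roll [1.7984e+02 6.0000e-02]
   t 17.73 z [ 0.5094 -0.1972  0.1608] F [ 0.1  0.8 16.1] T [-0.7   0.23  0.07] roll [1.7984e+02 5.0000e-02]
```

```bash
python3 -m creep '[{"dx":0,"dy":0,"dz":0.0005,"yaw":0,"fingers":255},{"dx":0,"dy":0,"dz":0,"yaw":0,"fingers":255}]' >/dev/null; sh p.sh
python3 -m creep '[{"dx":0,"dy":0,"dz":0.0005,"yaw":0,"fingers":255},{"dx":0,"dy":0,"dz":0,"yaw":0,"fingers":255}]' >/dev/null; sh p.sh
```

```text
t 17.9 z [ 0.5094 -0.1972  0.1603] F [-1.2  0.6 15.8] T [-0.41  0.26  0.06] roll [1.7984e+02 5.0000e-02]
   t 18.07 z [ 0.5094 -0.1972  0.1599] F [-1.4  0.7 17.5] T [-0.41  0.32  0.09] roll [1.7984e+02 5.0000e-02]
```

```bash
python3 -m creep '[{"dx":0,"dy":0,"dz":0.0005,"yaw":0,"fingers":255},{"dx":0,"dy":0,"dz":0,"yaw":0,"fingers":255}]' >/dev/null; sh p.sh
python3 -m creep '[{"dx":0,"dy":0,"dz":0,"yaw":0,"fingers":255},{"dx":0,"dy":0,"dz":0,"yaw":0,"fingers":255}]' >/dev/null; sh p.sh
python3 -c "
from h import *
import cv2
t=env.camera('scene')[:,:,::-1];cv2.imwrite('pics/s8.png',np.hstack([cv2.resize(t[192:232,265:303],None,fx=10,fy=10,interpolation=2),cv2.resize(t[235:275,192:230],None,fx=10,fy=10,interpolation=2)]))
t=env.camera('top')[:,:,::-1];cv2.imwrite('pics/t8.png',np.hstack([cv2.resize(t[195:235,335:361],None,fx=14,fy=14,interpolation=2),cv2.resize(t[210:250,413:439],None,fx=14,fy=14,interpolation=2)]))
"
```

```text
t 18.23 z [ 0.5094 -0.1972  0.1595] F [-2.5  0.8 21.2] T [-0.37  0.47  0.11] roll [1.7983e+02 5.0000e-02]
   t 18.4 z [ 0.5094 -0.1972  0.1596] F [-2.6 -0.3 20.6] T [-0.43  0.42  0.05] roll [1.7983e+02 5.0000e-02]
```

View pics/s8.png

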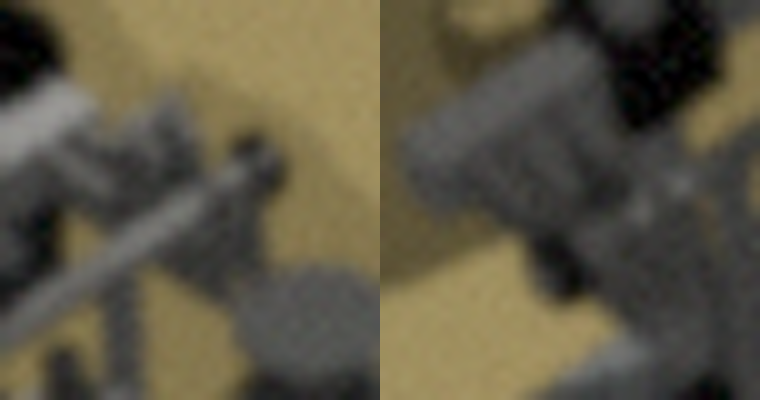

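View pics/t8.png

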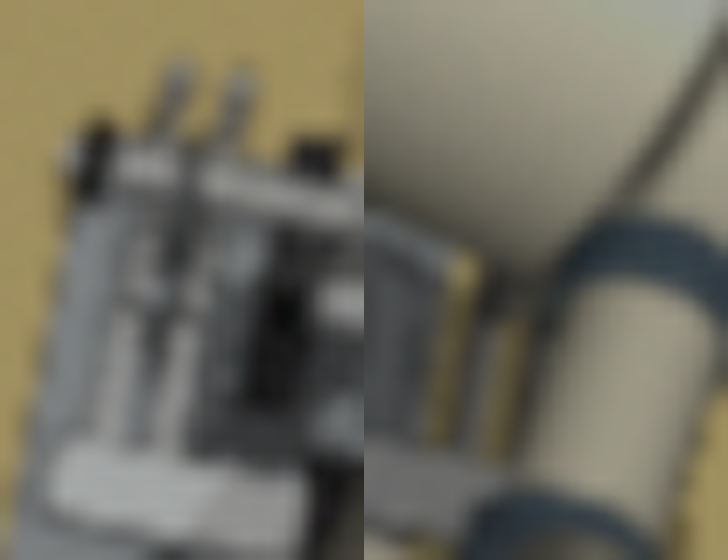

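```bash
python3 -m creep '[{"dx":0,"dy":-0.0003,"dz":0.0002,"yaw":0,"fingers":255},{"dx":0,"dy":0,"dz":0,"yaw":0,"fingers":255}]' >/dev/null; sh p.sh
python3 -m creep '[{"dx":0,"dy":0,"dz":0,"yaw":0,"fingers":255}]' >/dev/null; sh p.sh; python3 -m creep '[{"dx":0,"dy":0,"dz":0,"yaw":0,"fingers":255}]' >/dev/null; sh p.sh
```

```text
t 18.67 z [ 0.5094 -0.1972  0.1595] F [-0.5  1.1 21.2] T [-0.34  0.19  0.03] roll [1.7979e+02 5.0000e-02]
   t 18.75 z [ 0.5094 -0.1972  0.1595] F [-0.3  1.8 21.1] T [-0.36  0.23  0.06] roll [1.798e+02 5.000e-02]
   t 18.83 z [ 0.5094 -0.1972  0.1595] F [ 0.2  1.3 20.1] T [-0.33  0.19  0.02] roll [1.798e+02 5.000e-02]
```

```bash
python3 -m creep '[{"dx":0,"dy":0,"dz":0.0003,"yaw":0,"fingers":255},{"dx":0,"dy":0,"dz":0,"yaw":0,"fingers":255},{"dx":0,"dy":0,"dz":0,"yaw":0,"fingers":255}]' >/dev/null; sh p.sh
python3 -m creep '[{"dx":0,"dy":0,"dz":0,"yaw":0,"fingers":255}]' >/dev/null; sh p.sh
```

```text
t 19.08 z [ 0.5094 -0.1972  0.1592] F [-1.2  2.  21.5] T [-0.34  0.29  0.02] roll [1.798e+02 5.000e-02]
   t 19.17 z [ 0.5094 -0.1972  0.1592] F [-1.5  0.2 22.1] T [-0.32  0.3   0.05] roll [1.798e+02 5.000e-02]
```

```bash
python3 -m creep '[{"dx":0,"dy":0,"dz":0.0003,"yaw":0,"fingers":255},{"dx":0,"dy":0,"dz":0,"yaw":0,"fingers":255}]' >/dev/null; sh p.sh
python3 -m creep '[{"dx":0,"dy":0,"dz":0,"yaw":0,"fingers":255}]' >/dev/null; sh p.sh
python3 -m creep '[{"dx":0,"dy":0,"dz":0,"yaw":0,"fingers":255}]' >/dev/null; sh p.sh
```

```text
t 19.33 z [ 0.5094 -0.1972  0.159 ] F [-2.   1.4 24. ] T [-0.26  0.36  0.  ] roll [1.7979e+02 6.0000e-02]
   t 19.42 z [ 0.5094 -0.1972  0.159 ] F [-1.1  1.4 22.9] T [-0.3   0.31  0.06] roll [1.7979e+02 6.0000e-02]
   t 19.5 z [ 0.5094 -0.1972  0.159 ] F [-0.4  1.4 23.7] T [-0.28  0.29 -0.03] roll [1.7979e+02 5.0000e-02]
```

Both ends now bear on the floor of their hooks: about 8 N/mm, with the left end's share rising. The load is about 28 N, so I stop pressing and ease off.

```bash
python3 -m creep '[{"dx":0,"dy":0,"dz":-0.0005,"yaw":0,"fingers":255},{"dx":0,"dy":0,"dz":-0.0005,"yaw":0,"fingers":255},{"dx":0,"dy":0,"dz":0,"yaw":0,"fingers":255}]' >/dev/null; sh p.sh
python3 -m creep '[{"dx":0,"dy":0,"dz":-0.0005,"yaw":0,"fingers":255},{"dx":0,"dy":0,"dz":0,"yaw":0,"fingers":255}]' >/dev/null; sh p.sh
```

```text
t 19.75 z [ 0.5094 -0.1972  0.1599] F [ 0.2  0.6 18.3] T [-0.34  0.14  0.06] roll [1.798e+02 5.000e-02]
   t 19.92 z [ 0.5093 -0.1972  0.1602] F [ 0.2  1.1 15.6] T [-0.41  0.01  0.03] roll [1.7981e+02 5.0000e-02]
```

```bash
python3 -m creep '[{"dx":0,"dy":0,"dz":-0.0005,"yaw":0,"fingers":255},{"dx":0,"dy":0,"dz":-0.0005,"yaw":0,"fingers":255},{"dx":0,"dy":0,"dz":0,"yaw":0,"fingers":255}]' >/dev/null; sh p.sh
python3 -m creep '[{"dx":0,"dy":0,"dz":-0.0005,"yaw":0,"fingers":255},{"dx":0,"dy":0,"dz":0,"yaw":0,"fingers":255}]' >/dev/null; sh p.sh
```

```text
t 20.17 z [ 0.5093 -0.1971  0.161 ] F [ 1.  -0.7 13.5] T [-0.45 -0.17  0.06] roll [1.7982e+02 4.0000e-02]
   t 20.33 z [ 0.5093 -0.1971  0.1614] F [ 2.5  0.3 10.3] T [-0.49 -0.31  0.01] roll [1.7983e+02 4.0000e-02]
```

```bash
python3 -m creep '[{"dx":0,"dy":0.0003,"dz":-0.0005,"yaw":0,"fingers":255},{"dx":0,"dy":0,"dz":-0.0005,"yaw":0,"fingers":255},{"dx":0,"dy":0,"dz":0,"yaw":0,"fingers":255}]' >/dev/null; sh p.sh
python3 -m creep '[{"dx":0,"dy":0,"dz":-0.0005,"yaw":0,"fingers":255},{"dx":0,"dy":0,"dz":0,"yaw":0,"fingers":255}]' >/dev/null; sh p.sh
```

```text
t 20.58 z [ 0.5093 -0.1971  0.1621] F [ 2.  -0.5  6.4] T [-0.55 -0.19  0.04] roll [1.7987e+02 3.0000e-02]
   t 20.75 z [ 0.5092 -0.1971  0.1625] F [ 2.1 -1.   4.7] T [-0.58 -0.22  0.07] roll [1.7988e+02 3.0000e-02]
```

```bash
python3 -m creep '[{"dx":0,"dy":0,"dz":0,"yaw":0,"fingers":210},{"dx":0,"dy":0,"dz":0,"yaw":0,"fingers":190},{"dx":0,"dy":0,"dz":0,"yaw":0,"fingers":160},{"dx":0,"dy":0,"dz":0,"yaw":0,"fingers":145},{"dx":0,"dy":0,"dz":0,"yaw":0,"fingers":145},{"dx":0,"dy":0,"dz":0,"yaw":0,"fingers":145}]'; sh p.sh
```

```text
time: 21.25
tcp_pos: [0.5083, -0.1966, 0.1619]
orientation: [-180.0, -0.0, 79.4]
wrist_force: [0.3, -0.1, -0.5]
width: 0.0369
   t 21.25 z [ 0.5083 -0.1966  0.1619] F [ 0.3 -0.1 -0.5] T [0.04 0.01 0.03] roll [-1.7999e+02 -1.0000e-02]
```

Released, and the wrist force is back to zero. I rise straight up and look.

```bash
python3 -m creep '[{"dx":0,"dy":0,"dz":-0.003,"yaw":0,"fingers":145},{"dx":0,"dy":0,"dz":-0.007,"yaw":0,"fingers":145},{"dx":0,"dy":0,"dz":-0.015,"yaw":0,"fingers":145},{"dx":0,"dy":0,"dz":-0.03,"yaw":0,"fingers":145},{"dx":0,"dy":0,"dz":-0.035,"yaw":0,"fingers":145},{"dx":0,"dy":0,"dz":-0.035,"yaw":0,"fingers":145},{"dx":0,"dy":0,"dz":-0.035,"yaw":0,"fingers":145},{"dx":0,"dy":0,"dz":-0.02,"yaw":0,"fingers":145}]'; python3 -m creep '[{"dx":0.035,"dy":0,"dz":0,"yaw":0,"fingers":145},{"dx":0.035,"dy":0,"dz":0,"yaw":0,"fingers":145},{"dx":0.035,"dy":0,"dz":0,"yaw":0,"fingers":145},{"dx":0.035,"dy":0,"dz":0,"yaw":0,"fingers":145},{"dx":0.035,"dy":0,"dz":0,"yaw":0,"fingers":145},{"dx":0.035,"dy":0,"dz":0,"yaw":0,"fingers":145},{"dx":0.035,"dy":0,"dz":0,"yaw":0,"fingers":145},{"dx":0.035,"dy":0,"dz":0,"yaw":0,"fingers":145}]'; python3 -m creep '[{"dx":0.02,"dy":0,"dz":0,"yaw":0,"fingers":145},{"dx":0,"dy":0,"dz":0,"yaw":0,"fingers":145},{"dx":0,"dy":0,"dz":0,"yaw":0,"fingers":145}]';sh p.sh
python3 -c "
from h import *
import cv2
t=env.camera('scene')[:,:,::-1];cv2.imwrite('pics/sc9.png',t);cv2.imwrite('pics/s9.png',cv2.resize(t[185:295,185:315],None,fx=5.4,fy=5.4,interpolation=2))
t=env.camera('top')[:,:,::-1];cv2.imwrite('pics/tp9.png',t);cv2.imwrite('pics/t9.png',np.hstack([cv2.resize(t[195:235,335:361],None,fx=14,fy=14,interpolation=2),cv2.resize(t[210:250,413:439],None,fx=14,fy=14,interpolation=2)]))
"
```

```text
time: 21.92
tcp_pos: [0.5089, -0.197, 0.3467]
orientation: [179.7, 0.1, 79.4]
wrist_force: [0.4, 0.6, 0.1]
width: 0.037
time: 22.58
tcp_pos: [0.5599, 0.0803, 0.3428]
orientation: [180.0, -0.0, 79.4]
wrist_force: [0.6, 0.1, 0.4]
width: 0.037
time: 22.83
tcp_pos: [0.5635, 0.0991, 0.3424]
orientation: [180.0, 0.0, 79.5]
wrist_force: [0.0, -0.5, 0.4]
width: 0.0368
   t 22.83 z [0.5635 0.0991 0.3424] F [ 0.  -0.5  0.4] T [-0.04 -0.03 -0.  ] roll [179.99   0.  ]
```

View pics/s9.png

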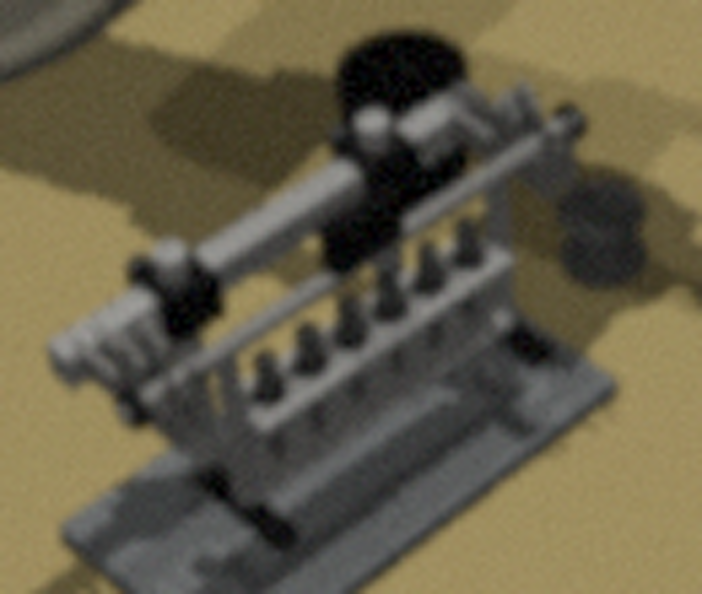

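View pics/t9.png

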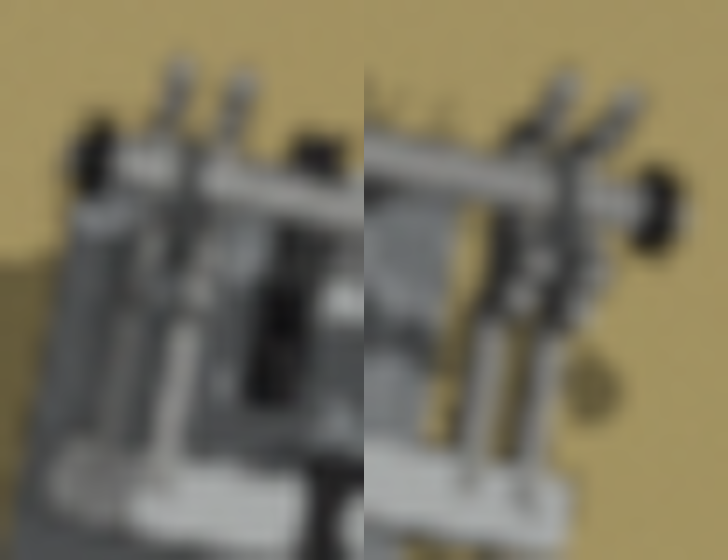

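View pics/tp9.png

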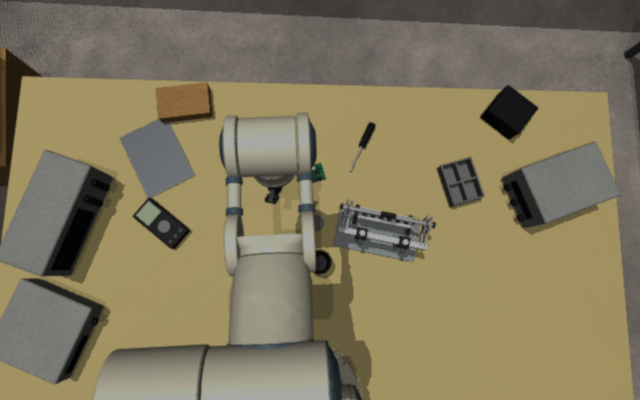

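```bash
python3 - <<'E'
from h import *
np.set_printoptions(precision=4,suppress=True)
uc=lambda X,Y,x0,y0,k:(x0+(X+.5)/k-.5, y0+(Y+.5)/k-.5)
print('L',tri(uc(97,158,335,195,14),uc(568,123,185,185,5.4)))
print('R',tri(uc(292,212,413,210,14),uc(132,406,185,185,5.4)))
E
python3 -c "
import cv2,numpy as np
s=cv2.imread('pics/sc9.png');cv2.imwrite('pics/s10.png',np.hstack([cv2.resize(s[195:235,265:303],None,fx=10,fy=10,interpolation=2),cv2.resize(s[238:278,195:233],None,fx=10,fy=10,interpolation=2)]))"
```

```text
L (array([ 0.534 , -0.07  ,  0.1641]), np.float64(0.0016387585957633127))
R (array([ 0.4866, -0.3222,  0.172 ]), np.float64(0.0033053431002414754))
```

View pics/s10.png

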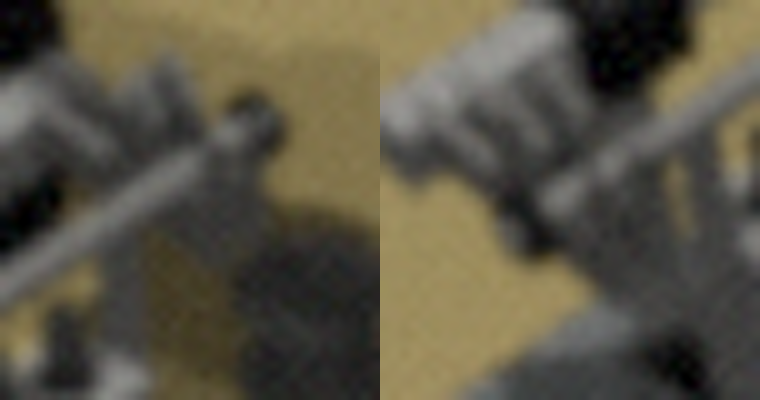

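```bash
python3 -c "
from h import *
print(env.sign_off()); print(env.get_obs()['time'])"
```

```text
the job is handed in; nothing more can be done
None
the job is handed in; nothing more can be done
```

The rack is hanging in both hooks and the job was handed in at about 23 s. I did not measure the fork angles directly, so "fully home" rests on force and images.

- **What I did:** I gripped the rack by its tab, carried it over the stand and lowered it. The right hook touched first, and the left about 5 mm lower. I pressed in small steps to about 28 N on the hooks including the rack's weight (about 24 N by the wrist reading). I then eased off to about 9 N, let go and backed away.
- **Evidence both ends are home:** At the end each hook carried an estimated 11 to 17 N, well over the 6 N a fork needs. The push back stiffened to about 8 N/mm, though one step in between gave only about 3.5 N/mm.
- **After letting go:**
  - The wrist force was about zero.
  - The top view shows a prong across the bar at both hooks.
  - The bar ends triangulate to about 164 mm (left) and 172 mm (right). That fits the tilt I felt, but the difference of about 8 mm is more than the roughly 6 mm I expected there, within my reading error of about 3 mm.
- **Other things on the bench:** No sign in the last pictures that anything else had moved, although the arm hid the large board and partly hid the small board, reel and cup in the last top view.

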